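# Lay a sample tube on the roller mixer

### The job

Take the purple-capped sample tube out of the orange rack and lay it on its side in the middle groove of the roller mixer, along the rollers and wholly on them. The tilting bed has stopped at some slope, so feel the tube down until it rests along its length before you let go: do not drop it, press it hard or set the rollers turning, and leave the other things as they are.

Things in the scene. Friction and masses are not known exactly. Their poses are not given: they have to be found in the camera images.
- tube: the purple-capped tube: a closed rigid tube 30 mm in diameter and 120 mm long with a round bottom (15 mm radius), white label and a purple cap of the same diameter on its last 20 mm; 50 to 100 g. Origin at the very bottom, z along its axis towards the cap. At the start it stands in one of three cells of the orange rack, with about 75 mm showing above the rack
- tube_mid (a point): middle of the purple-capped tube, on its axis, 60 mm from the bottom
- rack: fixed orange rack, 196 mm (its x) by 44 mm (its y), 52 mm high, with five square cells 32 mm wide in a row along its x, 38 mm apart; their floor is 6 mm up. The first, third and fifth cells (x = -76, 0, +76 mm) hold tubes, the others are empty. Origin at the centre of the underside, z up
- tube_blue: same tube with a blue cap, stays in the rack; origin at its bottom
- tube_yellow: same tube with a yellow cap, stays in the rack; origin at its bottom
- mixer: fixed white tilt-and-roll mixer, housing 190 mm (its x) by 290 mm (its y), carrying a tilting bed of six grey rubber rollers along its y: 25 mm in diameter, 200 mm long, 27 mm apart, so five grooves, the middle one at x = 0. With the bed level the roller axes are 100 mm up, the end plates 6 mm lower than the roller tops. Origin at the centre of the underside, z up; -x is the panel side, facing the robot at yaw 0
- groove (a point): point of the fixed housing's frame over the middle groove at mid-length of the rollers, at the height the roller tops would have with the bed level (112.5 mm above the mixer's underside); the real rollers are 2 to 22 mm higher here. A tube lying in a groove has its axis 11.5 mm above the roller tops
- roller0 (a joint): turn of the rollers about their own axes (rad, 0 at the start); all six are geared together and begin to turn at about 0.7 N of sideways drag in all
- reagent: white bottle 64 mm across, 150 mm high, standing beyond the rack; origin at the bottom
- control_jar: small amber jar with a red lid, 56 mm across, 70 mm high, beyond the rack; origin at the bottom
- beaker: clear beaker 76 mm across, 100 mm high, to the left; origin at the bottom
- bed_axle (a point): middle of the axle on which the bed tilts: along the mixer's x, 70 mm up, under the -y end of the rollers (y = -108 mm). The drive has stopped with the +y end lifted by an unknown slope of 0.02 to 0.20 rad, not reported: this lifts mid-length by 2 to 22 mm. The bed stays there unless pushed hard

How it is judged:
By the outcome, as a careful person would: the job done as asked, in the order asked, and still so for the second after the job is handed in, with the robot touching nothing.
It also fails if it takes over 40 s, if anything falls off the work surface, if the arm or the gripper's body presses on something with over 40 N, if the wrist force passes 120 N, or if a joint passes its speed limit or range.

### The arm

A 6-joint arm with a two-finger parallel gripper is mounted at the origin on the work surface. World frame = base frame: x ahead of the robot, y to its left, z up, the work surface at z = 0. Lengths are in m, angles in degrees, forces in N, time in s.
With the tool pointing down it reaches from about 0.375 to 0.9 m from the base axis. Payload 3.1 kg.
Tool frame: the origin (TCP) lies at the very end of the fingers, on their centre line; the grasp point (between the pads) lies 19 mm behind it; z points along the fingers, y is the line along which they close (so a half turn about z gives the same grasp; the last joint's range is limited). The gripper opens to 87 mm and grips with 3 to 60 N. Pads are 19 mm wide; open, the fingers measure 117 mm over their backs; the gripper's body (75 mm by 190 mm) begins 51 mm behind the grasp point.
Start: joints at [-82.305, 30.224, 82.088, -0, 67.689, -10.227], TCP at [0.192, -0.595, 0.223] pointing down, gripper open.
Joint ranges: [-176.69, 176.69], [-43.24, 126.21], [12.49, 139.97], [-82, 262], [0, 151.66], [-163.58, 163.58]. Speed limits (degrees/s): [159.86, 159.86, 180, 180, 180, 180].

### API

Orientations are given as a 3x3 rotation matrix whose columns are the frame's x, y, z axes.
In Python, from rig import bot, imaging gives the robot as it stands.
- The arm moves only by the tool drive_tool, never from a script. Its argument "deltas" is text: rows parted by semicolons, each of 5 numbers parted by spaces: the finger opening in mm, from 0 to 87, then the shift along the world's x, y, z in mm, then the turn about the world's z in rad. In form: jaw dx dy dz twist; .... A call has 1 to 12 rows; each row is the pose to reach, as a shift and turn from the pose commanded when the call began; what a row does not reach only later rows make up. A row lasts 1/10 s, in which the tool goes at most 50 mm and 8.59 degrees, less where a joint would pass 70% of its speed; a pose out of reach is approached as far as the arm can. A call with a gripper value outside its range is refused whole. The fingers move at their own pace and stop on an object; the grip force is fixed at half the most. Time passes only in rows, so rows that repeat a pose let the fingers close. It gives the time, the measured TCP pose, the force, the opening and the grip force at its end, in the units of the state.
- bot.read_state(): the state, without advancing time (a new reading comes with each control period).
- imaging.capture(name): name is "scene" or "top" or "wrist"; returns the picture (480x640x3 uint8, red, green, blue); there is no depth.
- imaging.camera_model(name): a dict with "fx", "fy", "cx", "cy" (pixels), "T" (4x4, takes a point from camera to world coordinates). Camera axes: x right, y down, z forward; pixel columns grow to the right and rows downward; lengths in m; the calibration is good to about 2 mm. A picture is of the moment at which its call begins: read the wrist's pose just before it. camera_model takes no time and is no camera call; for the wrist camera it gives the pose at the moment of the call.
- bot.hand_in(): hands the job in; it is judged then, once.
The state is a dict: "time_s": time; "joint_positions": joint angles; "qvel": joint speeds; "tau": joint torques, N m; "position": TCP position; "tcp_rot": TCP orientation; "force": force on the tool from outside, world axes, zero at the start; "moment": the same for the moment, N m; "opening": opening from 0.0 (shut) to 1.0 (fully open); "grasp_force": force on a finger pad.
Only numpy, scipy, OpenCV 4.12 (cv2) and the standard library are available. Lean on these libraries where they do the work, as an engineer would, in place of code of your own. Each camera call takes 0.05 s, during which the arm holds its last target. There are 200 camera calls.

## Working session

There is one attempt and no reset: what is moved stays moved. The work goes in short steps, Python scripts to look and compute and a tool call to move; the robot and the scene stay as the last step left them, time stands still between calls to the robot, and variables do not carry over. Pictures are saved under pics/ and viewed, at most 10 in all, crops included, and the job is handed in when it is done.

Besides the shell and the picture viewer there is one more tool, called as name(argument=value, ...) on one line, values as JSON. drive_tool: Moves the arm, as the interface text tells. Its arguments: {"type":"object","properties":{"deltas":{"type":"string"}},"required":["deltas"]}

```bash
mkdir -p pics; ls
python3 - <<'E'
from rig import bot, imaging
import cv2, numpy as np
np.set_printoptions(precision=4,suppress=True)
print(bot.read_state())
for n in ("scene","top"):
    cv2.imwrite(f"pics/{n}0.png", imaging.capture(n)[:,:,::-1]); print(n, imaging.camera_model(n))
E
```

```text
pics
{'time_s': 0.0, 'joint_positions': array([-82.3061,  30.2811,  82.1564,  -0.0014,  67.6891, -10.2291]), 'qvel': array([-0.0215, -0.0177, -0.0947,  0.0428,  0.0338, -0.1266]), 'tau': array([ -0.001 , -44.0049, -17.6591,   0.0633,   0.0584,  -0.0002]), 'position': array([ 0.1922, -0.5939,  0.2215]), 'tcp_rot': array([[ 0.9515,  0.3077, -0.0003],
       [ 0.3077, -0.9515,  0.0022],
       [ 0.0004, -0.0022, -1.    ]]), 'force': array([ 0.2489, -0.4907, -0.228 ]), 'moment': array([-0.047 ,  0.0054,  0.0547]), 'grasp_force': 0.0, 'opening': 1.0000659583149754}
scene {'fx': 484.3919427805342, 'fy': 484.3919427805342, 'cx': 321.19080258997616, 'cy': 247.66677914304603, 'T': array([[ 0.7626,  0.4561, -0.4587,  1.0787],
       [ 0.6467, -0.5203,  0.5578, -0.4547],
       [ 0.0157, -0.722 , -0.6917,  0.7866],
       [ 0.    ,  0.    ,  0.    ,  1.    ]])}
top {'fx': 575.101673598174, 'fy': 575.101673598174, 'cx': 322.56655890898594, 'cy': 239.43707271773184, 'T': array([[ 0.0343, -0.9781,  0.2055,  0.3948],
       [-0.9994, -0.0341,  0.0048,  0.1014],
       [ 0.0023, -0.2055, -0.9786,  1.1925],
       [ 0.    ,  0.    ,  0.    ,  1.    ]])}
```

View pics/scene0.png

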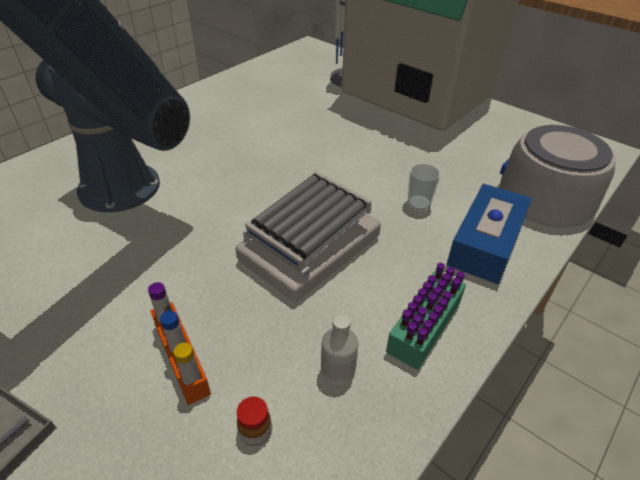

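View pics/top0.png

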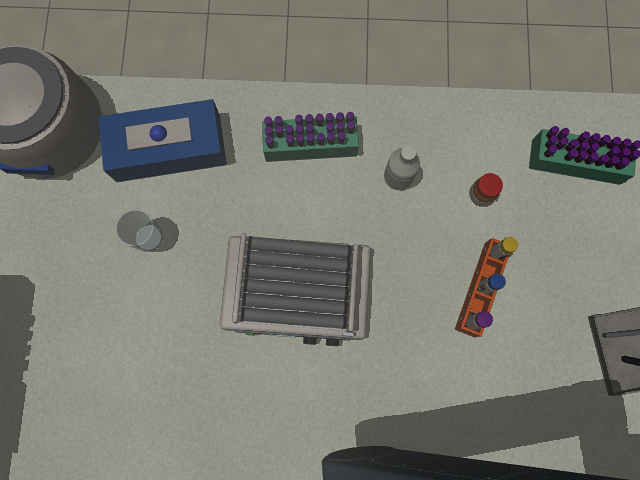

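The rack is on the right. The purple tube is at its robot-side end, at about (484,320) in top and (157,290) in scene. The mixer is at (297,288) in top. I'll triangulate the caps and enlarge the mixer.

```bash
cat > h.py <<'E'
from rig import bot, imaging
import cv2, numpy as np
np.set_printoptions(precision=4,suppress=True)
def P(n):
    m=imaging.camera_model(n); K=np.array([[m['fx'],0,m['cx']],[0,m['fy'],m['cy']],[0,0,1]])
    return K@np.linalg.inv(m['T'])[:3]
def proj(n,X):
    p=np.c_[np.atleast_2d(X),np.ones(len(np.atleast_2d(X)))]@P(n).T; return p[:,:2]/p[:,2:]
def tri(a,b):
    X=cv2.triangulatePoints(P('top'),P('scene'),np.array(a,float).reshape(2,1),np.array(b,float).reshape(2,1)); return (X[:3]/X[3]).ravel()
def atz(n,u,z):
    m=imaging.camera_model(n); d=m['T'][:3,:3]@[(u[0]-m['cx'])/m['fx'],(u[1]-m['cy'])/m['fy'],1]; c=m['T'][:3,3]
    return c+d*(z-c[2])/d[2]
E
python3 - <<'E'
from h import *
t=cv2.imread('pics/top0.png'); s=cv2.imread('pics/scene0.png')
H={'purple':(135,155),'blue':(100,118),'yellow':(20,32)}
box={'top':(450,230,530,340),'scene':(140,275,210,370)}
for c,(a,b) in H.items():
    r=[]
    for n,im in (('top',t),('scene',s)):
        x0,y0,x1,y1=box[n]; hsv=cv2.cvtColor(im[y0:y1,x0:x1],cv2.COLOR_BGR2HSV)
        m=cv2.inRange(hsv,(a,110,50),(b,255,255)); k=cv2.connectedComponentsWithStats(m)
        i=1+k[2][1:,4].argmax(); r.append(k[3][i]+[x0,y0])
    print(c,*r,tri(*r),atz('top',r[0],.119))
cv2.imwrite('pics/mt.png',cv2.resize(t[225:350,210:385],(798,570),interpolation=cv2.INTER_CUBIC))
cv2.imwrite('pics/ms.png',cv2.resize(s[165:305,230:390],None,fx=4,fy=4,interpolation=cv2.INTER_CUBIC))
E
```

```text
purple [484.3862 318.7831] [156.4954 290.7569] [ 0.4811 -0.1986  0.1159] [ 0.4804 -0.1985  0.119 ]
blue [497.2054 280.9459] [168.7201 319.7201] [ 0.5526 -0.2246  0.1166] [ 0.552  -0.2242  0.119 ]
yellow [508.8125 244.6875] [182.997  352.5165] [ 0.6234 -0.2495  0.1148] [ 0.6224 -0.2483  0.119 ]
```

View pics/mt.png

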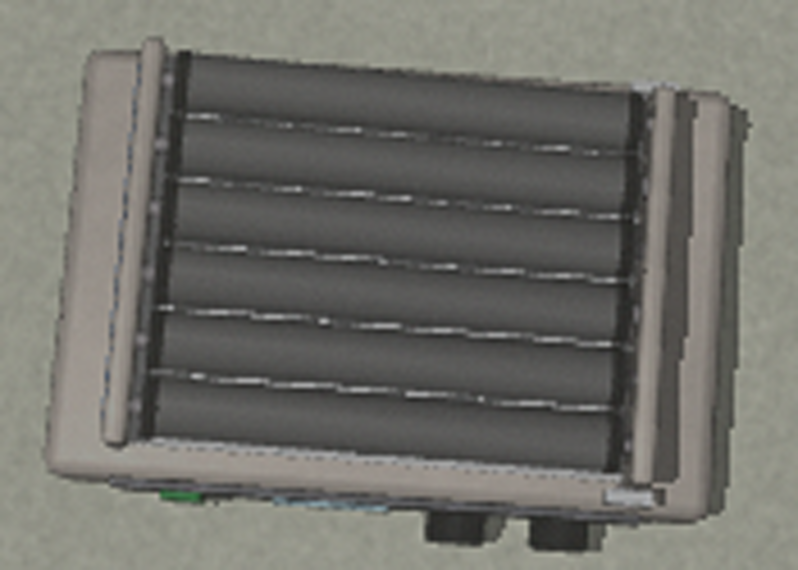

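View pics/ms.png

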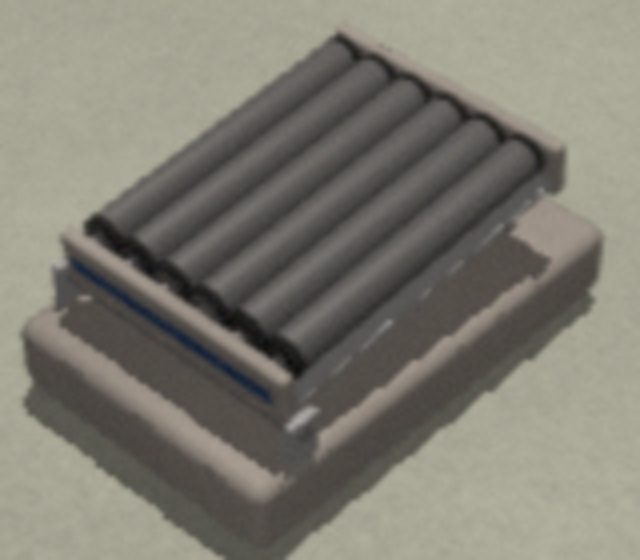

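Run:
```python
from h import *
from scipy.optimize import least_squares
ct=lambda p:(210+p[0]/4.56,225+p[1]/4.56); cs=lambda p:(230+p[0]/4,165+p[1]/4)
c={'+x+y':((153,40),(563,152)),'-x+y':((115,442),(343,27)),'+x-y':((665,90),(290,378)),'-x-y':((643,482),(68,235))}
X={k:tri(ct(a),cs(b)) for k,(a,b) in c.items()}
for k in X: print(k,X[k])
hi=(X['+x+y']+X['-x+y'])/2; lo=(X['+x-y']+X['-x-y'])/2; d=hi-lo
print('slope',np.arctan2(d[2],np.hypot(*d[:2])),'len',np.linalg.norm(d),'yaw',np.arctan2(-d[0],d[1]),'mid',(hi+lo)/2)
# model fit: roller silhouettes from top (outer roller tops & ends), slope, x,y,yaw; housing base corners in scene/top
def bed(p,x,y,z):  # bed coords: y,z relative to level frame
    X,Y,yaw,s=p; yy=y+.108; zz=z-.07
    y2=-.108+yy*np.cos(s)-zz*np.sin(s); z2=.07+yy*np.sin(s)+zz*np.cos(s)
    return [X+x*np.cos(yaw)-y2*np.sin(yaw),Y+x*np.sin(yaw)+y2*np.cos(yaw),z2]
ox=5*.0135
obs=[]
# scene: end-plate top edges along x (6 mm below tops => z .1065); outer plates' half width unknown -> centre; y ends unknown yp
so={'+':((343,27),(563,152)),'-':((68,235),(290,378))}; to={'+':((153,40),(115,442)),'-':((665,90),(643,482))}
def res(q):
    p=q[:4]; yp=q[4]; w=q[5]; r=[]
    for sgn,k in ((1,'+'),(-1,'-')):
        A=bed(p,-w,sgn*yp,.1065); B=bed(p,w,sgn*yp,.1065)
        r+=list((proj('scene',[A,B])-[cs(a) for a in so[k]]).ravel())+list((proj('top',[B,A])-[ct(a) for a in to[k]]).ravel())
    # middle groove line in top view, perpendicular offset
    g=[ct((165,245)),ct((630,281))]
    for e,u in ((.09,g[0]),(-.09,g[1])): r.append((proj('top',bed(p,0,e,.098))[0]-u)[1])
    return r
f=least_squares(res,[.58,.13,-.05,.1,.11,.085],loss='soft_l1'); p=f.x[:4]; print(f.x,'rms',np.sqrt(np.mean(np.square(res(f.x)))))
print('groove top mid',bed(p,0,0,.1125),'ends',bed(p,0,.1,.1125),bed(p,0,-.1,.1125))
```

```text
+x+y [0.6268 0.2588 0.1221]
-x+y [0.4604 0.2642 0.1249]
+x-y [0.6171 0.0438 0.1024]
-x-y [0.4523 0.0489 0.0989]
slope 0.10565057413604721 len 0.2165447443340105 yaw -0.04130902780393914 mid [0.5391 0.1539 0.1121]
[ 0.5386  0.1564 -0.0349  0.0786  0.1082  0.0833] rms 1.260246797558568
groove top mid [np.float64(0.5384726605224186), np.float64(0.152713276088655), np.float64(0.12084683815614808)] ends [np.float64(0.5419495989635007), np.float64(0.25234403727319255), np.float64(0.12869682700114504)] [np.float64(0.5349957220813365), np.float64(0.05308251490411747), np.float64(0.11299684931115112)]
```

The purple tube is at (0.481, -0.199), and the cap spacing of 75.7 mm agrees with the rack. The rack's x axis points at -19.7°. The bed's middle is at about (0.539, 0.153), with the roller tops there at about 0.12 and a slope of about 0.09 rad.

My plan:
1. Grip 70 mm up the tube, near the fingertips.
2. Lever the tube over on the bare table.
3. Carry it to the groove.

First I go above the tube.

drive_tool(deltas="56 48 66 0 0.15; 56 96 132 0 0.3; 56 145 198 0 0.45; 56 193 264 0 0.6; 56 241 330 0 0.75; 56 289 396 0 0.9; 56 289 396 0 0.914; 56 289 396 0 0.914; 56 289 396 0 0.914; 56 289 396 0 0.914; 56 289 396 0 0.914; 56 289 396 0 0.914")

```text
time_s: 1.3
position: [0.4814, -0.1978, 0.2222]
tcp_rot: [[0.335, 0.942, -0.001], [0.942, -0.335, -0.0], [-0.0, -0.001, -1.0]]
force: [0.5, -0.6, 0.0]
opening: 0.639
grasp_force: 0.0
```

Run:
```python
from h import *
s=bot.read_state(); print(s['position'],s['tcp_rot'],s['opening'],s['time_s'],s['force'])
m=imaging.camera_model('wrist'); im=imaging.capture('wrist')[:,:,::-1]; cv2.imwrite('pics/w1.png',im)
print(m['T'],proj('wrist',[[.481,-.1985,.126],[.5526,-.2246,.126]]))
```

```text
[ 0.4814 -0.1978  0.2222] [[ 0.3346  0.9424 -0.0009]
 [ 0.9424 -0.3346 -0.0001]
 [-0.0004 -0.0009 -1.    ]] 0.6391631307074204 1.3 [ 0.517  -0.6214  0.0164]
[[ 0.9424 -0.3223 -0.0895  0.5064]
 [-0.3345 -0.9079 -0.2524 -0.1283]
 [ 0.0001  0.2679 -0.9635  0.3842]
 [ 0.      0.      0.      1.    ]] [[321.0319 244.0053]
 [427.9374 244.6669]]
```

View pics/w1.png

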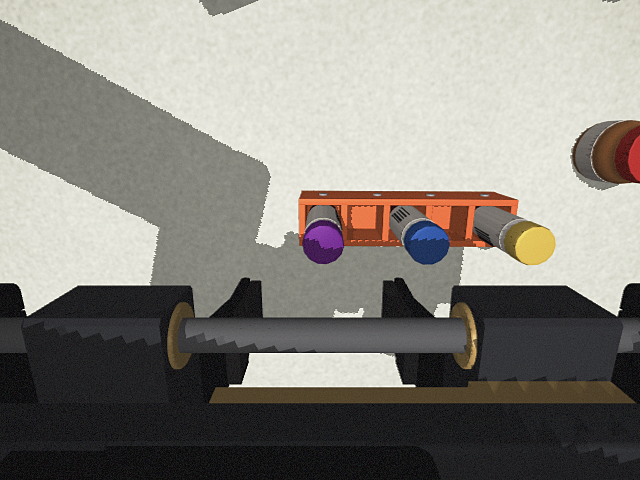

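The purple cap top is at (323,243), within 2 px (1 mm) of the prediction, so I descend and close.

drive_tool(deltas="56 0 -1 -40 0; 56 0 -1 -80 0; 56 0 -1 -115 0; 56 0 -1 -140 0; 56 0 -1 -153 0; 56 0 -1 -153 0; 56 0 -1 -153 0; 20 0 -1 -153 0; 20 0 -1 -153 0; 20 0 -1 -153 0; 20 0 -1 -153 0; 20 0 -1 -153 0")

```text
time_s: 2.55
position: [0.4816, -0.1997, 0.07]
tcp_rot: [[0.337, 0.942, 0.001], [0.942, -0.337, -0.001], [-0.0, 0.001, -1.0]]
force: [-0.2, -0.5, 2.4]
opening: 0.338
grasp_force: 30.0
```

drive_tool(deltas="20 0 0 25 0; 20 0 0 60 0; 20 0 0 75 0; 20 -20 25 75 0.1; 20 -40 50 75 0.2; 20 -40 50 75 0.305; 20 -40 50 50 0.305; 20 -40 50 25 0.305; 20 -40 50 10 0.305; 20 -40 50 6 0.305; 20 -40 50 6 0.305; 20 -40 50 6 0.305")

```text
time_s: 3.75
position: [0.4418, -0.1499, 0.076]
tcp_rot: [[0.039, 0.999, 0.001], [0.999, -0.039, -0.001], [-0.001, 0.001, -1.0]]
force: [-0.0, -0.3, -0.7]
opening: 0.339
grasp_force: 30.0
```

drive_tool(deltas="20 0 0 -2 0; 20 0 0 -4 0; 20 0 0 -6 0; 20 0 0 -8 0; 20 0 0 -10 0; 20 0 0 -10 0")

```text
time_s: 4.35
position: [0.4412, -0.1495, 0.0653]
tcp_rot: [[0.039, 0.999, -0.001], [0.999, -0.039, 0.0], [0.0, -0.001, -1.0]]
force: [-0.3, -0.0, -0.3]
opening: 0.334
grasp_force: 30.0
```

drive_tool(deltas="20 0 0 -1 0; 20 0 0 -2 0; 20 0 0 -2 0")

```text
time_s: 4.65
position: [0.4414, -0.1497, 0.0639]
tcp_rot: [[0.039, 0.999, 0.0], [0.999, -0.039, -0.0], [-0.0, 0.0, -1.0]]
force: [0.0, 0.9, 2.8]
opening: 0.338
grasp_force: 30.0
```

drive_tool(deltas="20 0 3.5 -0.5 0; 20 0 7 -0.8 0; 20 0.5 10.5 -1.2 0; 20 0.5 14 -1.8 0; 20 0.5 14 -1.8 0")

```text
time_s: 5.15
position: [0.4435, -0.1372, 0.0632]
tcp_rot: [[0.037, 0.999, 0.004], [0.999, -0.037, -0.004], [-0.004, 0.004, -1.0]]
force: [-1.2, -2.8, 11.7]
opening: 0.332
grasp_force: 30.0
```

Run:
```python
from h import *
s=bot.read_state(); print(s['force'],s['moment'])
a=imaging.capture('scene')[:,:,::-1]; u=proj('scene',[[.4415,-.14,.06]])[0].astype(int); print(u)
b=a[u[1]-60:u[1]+60,max(0,u[0]-80):u[0]+80]
cv2.imwrite('pics/p1.png',cv2.resize(b,None,fx=5,fy=5))
```

```text
[-1.1787 -2.771  11.6599] [-0.7982  0.3061  0.0433]
[174 282]
```

View pics/p1.png

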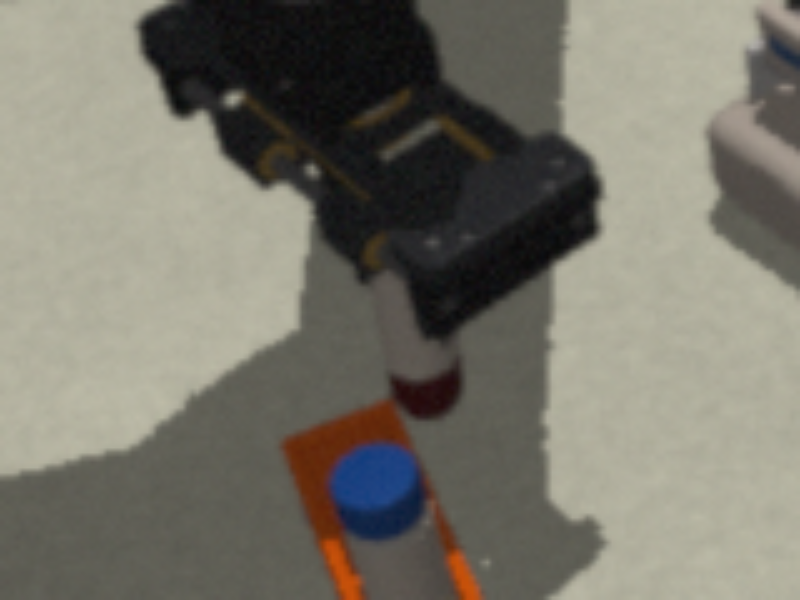

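The tube slid along the smooth table instead of pivoting, with its end still straight down. I'll lever it against the fixed rack wall instead: lower its bottom on the far (-y) side of the rack at the emptied cell, then swing it over the wall edge towards +y.

drive_tool(deltas="20 0 0 40 0; 20 0 0 85 0; 20 5 -30 90 -0.1; 20 10 -65 90 -0.2; 20 19 -101 90 -0.305; 20 19 -101 90 -0.305; 20 19 -101 70 -0.305; 20 19 -101 45 -0.305; 20 19 -101 32 -0.305; 20 19 -101 32 -0.305; 20 19 -101 32 -0.305")

```text
time_s: 6.3
position: [0.4606, -0.236, 0.0936]
tcp_rot: [[0.337, 0.942, -0.001], [0.942, -0.337, 0.001], [0.0, -0.001, -1.0]]
force: [-0.1, -0.7, -0.9]
opening: 0.34
grasp_force: 30.0
```

drive_tool(deltas="20 1 3 0 0; 20 2 5.6 0.5 0; 20 3 8.5 1 0; 20 4 11 1.6 0; 20 4.7 13.2 2 0; 20 4.7 13.2 2 0")

```text
time_s: 6.9
position: [0.4656, -0.2248, 0.0961]
tcp_rot: [[0.335, 0.942, -0.0], [0.942, -0.335, -0.003], [-0.003, 0.001, -1.0]]
force: [-3.0, -3.6, -1.4]
opening: 0.339
grasp_force: 30.0
```

drive_tool(deltas="20 1.7 4.7 0.2 0; 20 3.5 9.7 0 0; 20 5.2 14.4 -1 0; 20 6.8 19.1 -2 0; 20 8.4 23.6 -4 0; 20 10 28 -6 0; 20 10 28 -6 0")

```text
time_s: 7.6
position: [0.4768, -0.1967, 0.0908]
tcp_rot: [[0.336, 0.942, 0.003], [0.942, -0.336, -0.003], [-0.002, 0.004, -1.0]]
force: [-0.1, -2.9, 3.2]
opening: 0.339
grasp_force: 30.0
```

Run:
```python
from h import *
a=imaging.capture('scene')[:,:,::-1]; u=proj('scene',[[.47,-.2,.09]])[0].astype(int); print(u)
b=a[u[1]-60:u[1]+60,max(0,u[0]-80):u[0]+80]
cv2.imwrite('pics/p2.png',cv2.resize(b,None,fx=5,fy=5))
```

```text
[154 297]
```

View pics/p2.png

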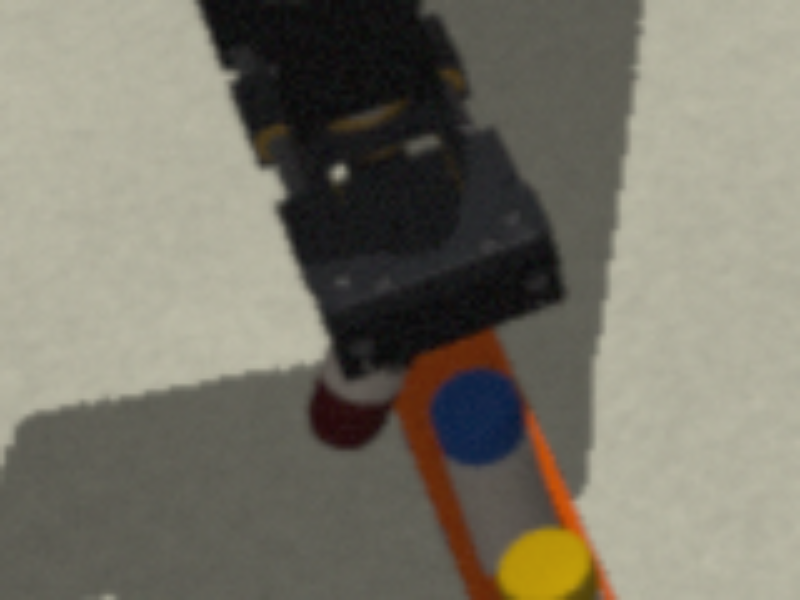

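The bottom swings out on the -y side as planned, showing at (345,420) in the crop. I continue the arc to nearly level.

drive_tool(deltas="20 2 5.5 -4 0; 20 4.1 11.5 -9.3 0; 20 5.4 15 -13.5 0; 20 6.3 17.7 -17.5 0; 20 7.1 19.9 -21.8 0; 20 7.4 20.8 -24 0; 20 7.5 21 -25.5 0; 20 7.5 21 -25.5 0")

```text
time_s: 8.45
position: [0.4826, -0.1742, 0.0638]
tcp_rot: [[0.337, 0.941, -0.001], [0.941, -0.337, 0.001], [0.0, -0.001, -1.0]]
force: [-0.3, -1.8, 0.2]
opening: 0.333
grasp_force: 30.0
```

drive_tool(deltas="20 0 0 30 0; 20 0 0 75 0; 20 0 0 120 0; 20 7 45 126 0.05; 20 15 90 126 0.1; 20 23 138 126 0.15; 20 31 186 126 0.2; 20 39 234 126 0.25; 20 47 282 126 0.307; 20 56 338 126 0.307; 20 56 338 126 0.307; 20 56 338 126 0.307")

```text
time_s: 9.65
position: [0.5384, 0.1651, 0.1897]
tcp_rot: [[0.034, 0.999, -0.001], [0.999, -0.034, -0.0], [-0.0, -0.001, -1.0]]
force: [-0.9, -0.2, -1.6]
opening: 0.332
grasp_force: 30.0
```

Run:
```python
from h import *
s=bot.read_state(); print(s['position'],s['force'])
a=imaging.capture('scene')[:,:,::-1]; w=imaging.capture('wrist')[:,:,::-1]; t=imaging.capture('top')[:,:,::-1]
cv2.imwrite('pics/s3.png',a);cv2.imwrite('pics/t3.png',t)
A=cv2.resize(a[140:300,220:400],(675,600),interpolation=cv2.INTER_CUBIC)
cv2.imwrite('pics/a3.png',A); cv2.imwrite('pics/w3.png',w)
```

```text
[0.5384 0.1651 0.1897] [-0.9042 -0.1945 -1.5647]
```

View pics/a3.png

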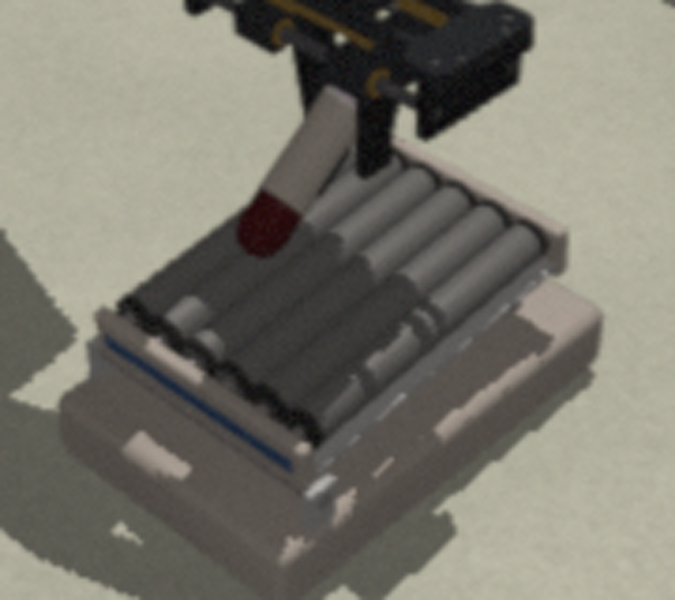

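View pics/w3.png

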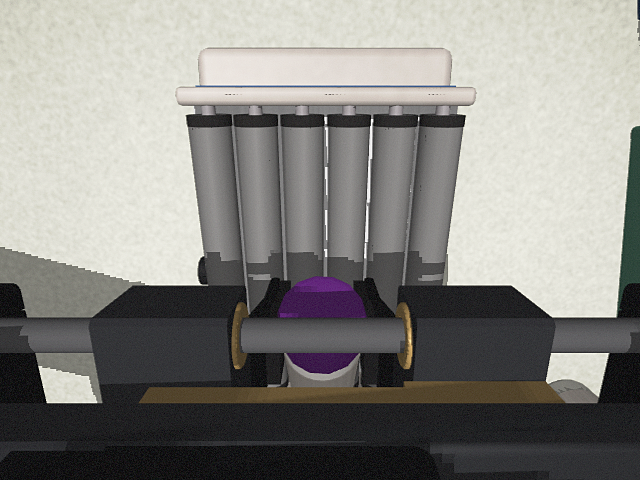

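In the scene crop the tube still slants: the centre of its round end is at (265,228) and the fingertips are at about (370,165). In the wrist view the middle gap at the far roller ends is at column 326, row 120. I'll compute the tilt and the lateral offset.

Run:
```python
from h import *
s=bot.read_state(); p=s['position']
def plane(n,u,q,nrm):
    m=imaging.camera_model(n); d=m['T'][:3,:3]@[(u[0]-m['cx'])/m['fx'],(u[1]-m['cy'])/m['fy'],1]; c=m['T'][:3,3]
    return c+d*((q-c)@nrm)/(d@nrm)
nrm=s['tcp_rot'][:,1]
b=plane('scene',(220+265/3.75,140+228/3.75),p,nrm); d=b-p
print('sphere centre rel TCP',d)
for h in (.007,.015,.02): print(h,'L',np.hypot(d[1],d[2]-h),'tilt below level',np.arctan2(h-d[2],-d[1]))
for z in (.125,.128): print('far groove',atz('wrist',(326,120),z))
for u in ((187,120),(465,120)): print(atz('wrist',u,.115))
print(p)
```

```text
sphere centre rel TCP [-0.0023 -0.0583 -0.0166]
0.007 L 0.06289213179680908 tilt below level 0.38482664752711837
0.015 L 0.06631119061717033 tilt below level 0.49688085717188035
0.02 L 0.06883509352442534 tilt below level 0.5607779271650895
far groove [0.5447 0.2449 0.125 ]
far groove [0.5446 0.2448 0.128 ]
[0.4616 0.2485 0.115 ]
[0.6279 0.2421 0.115 ]
[0.5385 0.1622 0.1899]
```

Run:
```python
from h import *
s=bot.read_state(); p=s['position']
print('gap near',atz('wrist',(326,250),.115),'gap far',atz('wrist',(327,125),.118))
ax=s['tcp_rot'][:,0]
for t in (.35,.45,.55): 
    c=p+[0,0,.007]+.049*(np.cos(t)*ax+np.sin(t)*np.array([0,0,1])); print(t,'cap end',proj('wrist',[c]))
# dark gaps in top picture, column of roller mid-part visible, from start picture
g=cv2.cvtColor(cv2.imread('pics/top0.png'),cv2.COLOR_BGR2GRAY).astype(float)
w=cv2.cvtColor(cv2.imread('pics/w3.png'),cv2.COLOR_BGR2GRAY).astype(int)
for r in (150,200,230): print(r,w[r,225:425:1].tolist()[55:125])
```

```text
gap near [0.5419 0.1641 0.115 ] gap far [0.5452 0.2424 0.118 ]
0.35 cap end [[320.2187 213.7336]]
0.45 cap end [[320.1725 221.3554]]
0.55 cap end [[320.1276 230.4863]]
150 [130, 134, 86, 78, 95, 107, 113, 114, 117, 120, 125, 128, 126, 132, 131, 132, 134, 136, 140, 142, 140, 147, 141, 149, 147, 145, 142, 142, 140, 136, 132, 126, 123, 124, 124, 123, 114, 107, 108, 104, 101, 95, 72, 66, 135, 126, 127, 214, 107, 73, 97, 102, 107, 113, 114, 115, 119, 120, 123, 124, 129, 133, 131, 139, 135, 140, 138, 141, 141, 136]
200 [68, 134, 136, 133, 89, 86, 100, 105, 114, 118, 121, 126, 126, 132, 129, 135, 133, 138, 136, 142, 141, 142, 147, 146, 144, 145, 144, 138, 138, 138, 131, 131, 126, 124, 121, 122, 119, 113, 102, 98, 97, 93, 72, 77, 125, 130, 135, 149, 90, 86, 98, 104, 114, 114, 117, 119, 124, 126, 128, 135, 135, 134, 135, 133, 138, 138, 139, 138, 143, 145]
230 [71, 50, 131, 136, 133, 96, 92, 104, 112, 115, 118, 122, 125, 125, 131, 131, 138, 135, 136, 141, 141, 142, 143, 147, 142, 144, 142, 139, 133, 136, 127, 126, 130, 126, 120, 119, 117, 109, 107, 98, 93, 89, 70, 85, 124, 120, 243, 149, 83, 90, 102, 111, 111, 117, 120, 123, 122, 128, 130, 133, 129, 134, 139, 137, 139, 142, 143, 142, 143, 140]
```

The tube is about 0.5 rad off level, so it pivots at the pad centre, 19 mm behind the tips. In this grip the tips would hit the rollers. I'll lay it on bare table between the rack and the mixer, let go gently there, and regrip it by the middle near the fingertips.

drive_tool(deltas="20 -20 -45 5 0; 20 -40 -90 5 0; 20 -60 -135 5 0; 20 -80 -180 0 0; 20 -108 -225 -20 0; 20 -108 -234 -60 0; 20 -108 -234 -100 0; 20 -108 -234 -135 0; 20 -108 -234 -148 0; 20 -108 -234 -148 0")

```text
time_s: 10.8
position: [0.4292, -0.0715, 0.0407]
tcp_rot: [[0.04, 0.999, -0.004], [0.999, -0.04, 0.002], [0.002, -0.004, -1.0]]
force: [-0.8, 0.6, -0.8]
opening: 0.331
grasp_force: 30.0
```

drive_tool(deltas="20 0 0 -4 0; 20 0 1 -8 0; 20 0 2 -12 0; 20 0 2 -16 0; 20 0 3 -20 0; 20 0 3 -24 0; 20 0 3 -24 0")

```text
time_s: 11.5
position: [0.431, -0.0673, 0.0179]
tcp_rot: [[0.037, 0.999, -0.0], [0.999, -0.037, 0.0], [0.0, -0.0, -1.0]]
force: [-0.2, -0.2, 1.1]
opening: 0.329
grasp_force: 30.0
```

drive_tool(deltas="20 0 0.3 -4 0; 20 0 0.5 -8 0; 20 0 0.7 -12 0; 20 0 0.7 -14 0; 20 0 0.7 -16 0; 20 0 0.7 -17 0; 20 0 0.7 -17 0")

```text
time_s: 12.2
position: [0.4309, -0.0668, 0.0011]
tcp_rot: [[0.037, 0.999, -0.0], [0.999, -0.037, 0.0], [0.0, -0.0, -1.0]]
force: [-1.5, -0.5, 2.2]
opening: 0.332
grasp_force: 30.0
```

Run:
```python
from h import *
s=bot.read_state(); print(s['position'],s['force'])
a=imaging.capture('scene')[:,:,::-1]; u=proj('scene',[[.43,-.08,.02]])[0].astype(int); print(u-[80,60])
cv2.imwrite('pics/p4.png',cv2.resize(a[u[1]-60:u[1]+60,u[0]-80:u[0]+80],None,fx=5,fy=5,interpolation=cv2.INTER_CUBIC))
```

```text
[ 0.4309 -0.0668  0.0011] [-1.49   -0.4756  2.2064]
[117 216]
```

View pics/p4.png

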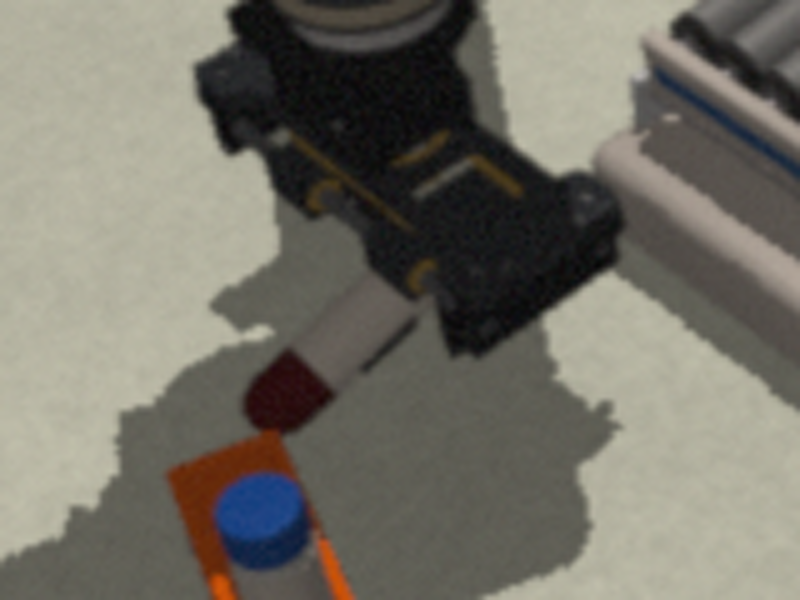

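The tube now lies nearly flat, with its bottom at (285,395) in the crop and clear of the rack. I'll slacken the jaw gradually.

drive_tool(deltas="28.5 0 0 0 0; 28.8 0 0 0 0; 29 0 0 0 0; 29.2 0 0 0 0")

```text
time_s: 12.65
position: [0.4311, -0.0668, 0.0012]
tcp_rot: [[0.037, 0.999, 0.0], [0.999, -0.037, -0.0], [-0.0, 0.0, -1.0]]
force: [-2.0, -0.5, -0.3]
opening: 0.335
grasp_force: 8.9
```

The grip force follows the jaw command (8.9 N now), so a soft slip is possible.

drive_tool(deltas="29.3 0 0 0 0; 29.3 0 0 0 0; 29.4 0 0 0 0; 29.4 0 0 0 0")

```text
time_s: 13.05
position: [0.4312, -0.0668, 0.0012]
tcp_rot: [[0.037, 0.999, 0.0], [0.999, -0.037, -0.0], [-0.0, 0.0, -1.0]]
force: [-0.5, 0.2, 0.4]
opening: 0.341
grasp_force: 5.0
```

drive_tool(deltas="29.5 0 0 0 0; 29.5 0 0 0 0; 29.6 0 0 0 0; 29.7 0 0 0 0; 29.8 0 0 0 0; 29.9 0 0 0 0; 30 0 0 0 0; 30.5 0 0 0 0; 31.5 0 0 0 0; 34 0 0 0 0; 40 0 0 0 0; 40 0 0 0 0")

```text
time_s: 14.25
position: [0.4311, -0.0667, 0.0013]
tcp_rot: [[0.037, 0.999, 0.0], [0.999, -0.037, -0.0], [-0.0, 0.0, -1.0]]
force: [-0.6, 0.0, 0.1]
opening: 0.442
grasp_force: 0.0
```

drive_tool(deltas="40 0 0 4 0; 40 0 0 6.5 0; 40 -0.4 -10 6.5 0; 40 -0.8 -21 6.5 0; 40 -0.8 -21 6.5 0; 40 -0.8 -21 6.5 0; 25 -0.8 -21 6.5 0; 25 -0.8 -21 6.5 0; 25 -0.8 -21 6.5 0; 25 -0.8 -21 6.5 0")

```text
time_s: 15.25
position: [0.4301, -0.0875, 0.0077]
tcp_rot: [[0.037, 0.999, -0.0], [0.999, -0.037, 0.0], [0.0, -0.0, -1.0]]
force: [-0.6, 0.9, -0.6]
opening: 0.334
grasp_force: 30.0
```

drive_tool(deltas="25 0 0 40 0; 25 0 0 90 0; 25 0 0 140 0; 25 0 0 170 0; 25 20 40 180 0; 25 40 90 180 0; 25 65 140 180 0; 25 90 190 180 0; 25 112 240 180 0; 25 112 240 180 0; 25 112 240 180 0; 25 112 240 180 0")

```text
time_s: 16.45
position: [0.5411, 0.1525, 0.1871]
tcp_rot: [[0.035, 0.999, -0.002], [0.999, -0.035, -0.001], [-0.001, -0.002, -1.0]]
force: [0.3, -0.2, -1.6]
opening: 0.337
grasp_force: 30.0
```

Run:
```python
from h import *
s=bot.read_state(); print(s['position'],s['force'])
w=imaging.capture('wrist')[:,:,::-1]; a=imaging.capture('scene')[:,:,::-1]
A=cv2.resize(a[140:300,220:400],(405,360),interpolation=cv2.INTER_CUBIC)
W=cv2.resize(w[100:480,140:500],(341,360),interpolation=cv2.INTER_AREA)
cv2.imwrite('pics/w5.png',w); cv2.imwrite('pics/c5.png',np.hstack([A,W]))
```

```text
[0.5411 0.1525 0.1871] [ 0.2692 -0.2094 -1.577 ]
```

View pics/c5.png

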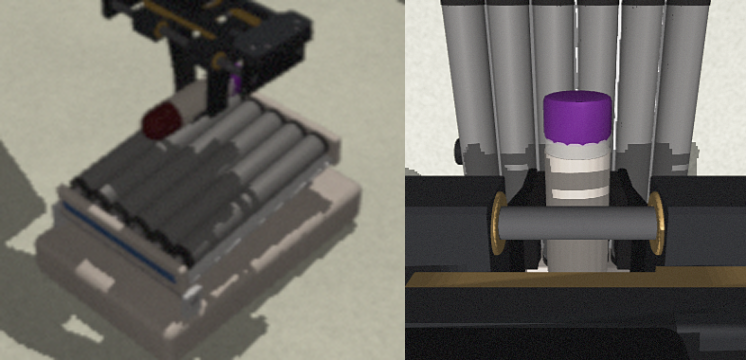

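The tube is level, gripped near its middle and held over the groove; in the wrist crop its cap is at about (578,120) and the gap at about (577,40). That used up my picture views, so from here I go on numbers. Next I measure the lateral offset from the wrist picture.

Run:
```python
from h import *
s=bot.read_state(); p=s['position']; ax=s['tcp_rot'][:,0]
w=cv2.imread('pics/w5.png'); g=cv2.cvtColor(w,cv2.COLOR_BGR2GRAY).astype(int)
hsv=cv2.cvtColor(w,cv2.COLOR_BGR2HSV); m=cv2.inRange(hsv,(135,90,40),(158,255,255)); k=cv2.connectedComponentsWithStats(m); i=1+k[2][1:,4].argmax(); print('cap',k[2][i],k[3][i])
x0,wd=k[2][i][0],k[2][i][2]
for e in (.04,.06,.08):
    print(e,proj('wrist',[p+[0,0,.0075]+e*ax, p+[0,0,.0225]+e*ax]))
for r in (110,130,150,165,180):
    row=g[r]; c=[x for x in range(295,350) if row[x]<95]; b=[x for x in range(305,345) if row[x]>160]
    print(r,'dark',c,'bright',b)
for r,c in ((120,322.5),(165,322.5)): print(atz('wrist',(c,r),.115))
```

```text
cap [ 286  196   73   58 3749] [321.8194 223.2662]
0.04 [[320.3753 220.2276]
 [320.2086 228.6572]]
0.06 [[320.3336 171.8662]
 [320.156  175.5625]]
0.08 [[320.2888 119.9858]
 [320.0992 118.1839]]
110 dark [315, 316, 317, 323, 324] bright [320, 321]
130 dark [316, 317, 323, 324, 325] bright []
150 dark [316, 317, 323, 324] bright [320, 321]
165 dark [316, 317, 323, 324] bright [321]
180 dark [315, 316, 317, 323, 324] bright []
[0.5452 0.2344 0.115 ]
[0.5443 0.2083 0.115 ]
```

drive_tool(deltas="25 0 3 -15 0; 25 -0.5 6 -30 0; 25 -0.5 6 -42 0; 25 -0.5 6 -46 0; 28.6 -0.5 6 -46 0; 28.9 -0.5 6 -46 0; 29.1 -0.5 6 -46 0; 29.1 -0.5 6 -46 0; 29.1 -0.5 6 -46 0")

```text
time_s: 17.45
position: [0.542, 0.1583, 0.1422]
tcp_rot: [[0.037, 0.999, 0.001], [0.999, -0.037, 0.0], [0.0, 0.001, -1.0]]
force: [-0.1, -0.1, -0.3]
opening: 0.34
grasp_force: 16.4
```

drive_tool(deltas="29.1 0 0 -2 0; 29.1 0 0 -4 0; 29.1 0 0 -5 0; 29.1 0 0 -5 0")

```text
time_s: 17.85
position: [0.5415, 0.1583, 0.1364]
tcp_rot: [[0.037, 0.999, -0.001], [0.999, -0.037, -0.0], [-0.0, -0.001, -1.0]]
force: [0.2, -0.4, -1.1]
opening: 0.344
grasp_force: 16.4
```

drive_tool(deltas="29.1 0 0 -1 0; 29.1 0 0 -2 0; 29.1 0 0 -2 0; 29.1 0 0 -2 0")

```text
time_s: 18.25
position: [0.5418, 0.1583, 0.1347]
tcp_rot: [[0.037, 0.999, -0.0], [0.999, -0.037, -0.0], [-0.0, -0.0, -1.0]]
force: [-1.0, -0.6, -0.9]
opening: 0.338
grasp_force: 16.4
```

drive_tool(deltas="29.2 0 0 -1 0; 29.2 0 0 -2 0; 29.2 0 0 -2 0; 29.2 0 0 -2 0")

```text
time_s: 18.65
position: [0.5418, 0.1581, 0.1329]
tcp_rot: [[0.037, 0.999, 0.0], [0.999, -0.037, -0.0], [-0.0, 0.0, -1.0]]
force: [-1.6, -0.8, 0.7]
opening: 0.342
grasp_force: 14.2
```

drive_tool(deltas="29.2 0 0 -1 0; 29.2 0 0 -2 0; 29.2 0 0 -2 0")

```text
time_s: 18.95
position: [0.5416, 0.1582, 0.1306]
tcp_rot: [[0.037, 0.999, -0.0], [0.999, -0.037, -0.0], [-0.0, -0.0, -1.0]]
force: [-0.7, -1.7, 0.7]
opening: 0.341
grasp_force: 14.2
```

drive_tool(deltas="29.2 -0.4 0 0 0; 29.2 -0.4 0 -1 0; 29.2 -0.4 0 -2 0; 29.2 -0.4 0 -2 0")

```text
time_s: 19.35
position: [0.5406, 0.1583, 0.129]
tcp_rot: [[0.037, 0.999, -0.002], [0.999, -0.037, -0.0], [-0.0, -0.002, -1.0]]
force: [-3.0, -1.8, 4.2]
opening: 0.337
grasp_force: 14.3
```

Run:
```python
from h import *
for i in range(4):
    imaging.capture('wrist') if i<3 else None
    s=bot.read_state(); print(s['position'],s['force'],s['moment'],s['opening']*87,s['grasp_force'])
w=imaging.capture('wrist')[:,:,::-1]; cv2.imwrite('pics/w6.png',w)
hsv=cv2.cvtColor(w,cv2.COLOR_BGR2HSV); m=cv2.inRange(hsv,(135,90,40),(158,255,255)); k=cv2.connectedComponentsWithStats(m); i=1+k[2][1:,4].argmax(); print('cap',k[2][i],k[3][i])
```

```text
[0.5406 0.1583 0.129 ] [-2.0672 -0.7292  4.2852] [-0.2119  0.3287  0.0709] 29.486376172268322 14.267702400684357
[0.5406 0.1582 0.129 ] [-2.7617 -2.0348  5.2653] [-0.1588  0.399   0.0547] 29.715199166367036 14.266694784164429
[0.5406 0.1583 0.129 ] [-2.6291 -1.7054  4.276 ] [-0.22    0.3807  0.0578] 29.523732436085666 14.266752451658249
[0.5406 0.1583 0.129 ] [-2.6291 -1.7054  4.276 ] [-0.22    0.3807  0.0578] 29.523732436085666 14.266752451658249
cap [ 285  195   74   66 4236] [321.4549 226.4955]
```

The sideways force (-2.6 N against 5.7 N vertical) says only the +x roller is touched. I'll lift, shift -x and feel down again.

drive_tool(deltas="29.2 0 0 2 0; 29.2 -0.5 0 4 0; 29.2 -1.2 0 4 0; 29.2 -1.2 0 4 0; 29.2 -1.2 0 2 0; 29.2 -1.2 0 1 0; 29.2 -1.2 0 0.5 0; 29.2 -1.2 0 0.5 0")

```text
time_s: 20.35
position: [0.5401, 0.1582, 0.1292]
tcp_rot: [[0.037, 0.999, -0.0], [0.999, -0.037, 0.0], [-0.0, -0.0, -1.0]]
force: [-1.0, 1.0, -0.1]
opening: 0.343
grasp_force: 14.3
```

```bash
cat > rd.py <<'E'
from h import *
r=[]
for i in range(4):
    imaging.capture('wrist'); s=bot.read_state(); r.append(np.r_[s['position']*1e3,s['force'],s['moment']*10,s['grasp_force']])
print(s['time_s'],np.mean(r,0).round(2))
E
python3 rd.py
```

```text
20.55 [540.04 158.25 129.22  -0.01   0.27  -0.15  -0.06  -0.36   0.18  14.25]
```

drive_tool(deltas="29.2 0 0 -0.5 0; 29.2 0 0 -1 0; 29.2 0 0 -1 0")

```text
time_s: 20.85
position: [0.5401, 0.1582, 0.1287]
tcp_rot: [[0.037, 0.999, 0.0], [0.999, -0.037, -0.0], [-0.0, 0.0, -1.0]]
force: [-2.1, -0.6, 4.2]
opening: 0.339
grasp_force: 14.3
```

```bash
python3 rd.py
```

```text
21.05 [540.1  158.17 128.72  -1.91  -1.     5.17  -0.89   2.32   0.58  14.26]
```

drive_tool(deltas="29.2 0 0 2 0; 29.2 -1 0 2 0; 29.2 -1 0 2 0; 29.2 -1 0 1 0; 29.2 -1 0 0.3 0; 29.2 -1 0 -0.2 0; 29.2 -1 0 -0.2 0")

```text
time_s: 21.75
position: [0.54, 0.1582, 0.1287]
tcp_rot: [[0.037, 0.999, 0.002], [0.999, -0.037, 0.0], [0.0, 0.002, -1.0]]
force: [-0.3, -0.9, 4.1]
opening: 0.339
grasp_force: 14.3
```

```bash
python3 rd.py
```

```text
21.95 [539.97 158.25 128.69   0.34   0.05   5.49  -0.5   -1.74  -0.04  14.28]
```

The force is now centred (Fx≈0). The moment puts its resultant about 9 mm to the -y side of the TCP, which is the tube's middle, so it rests along its length. I'll ease the pressing and slacken the jaw slowly.

drive_tool(deltas="29.2 0.1 0 0.5 0; 29.2 0.1 0 0.5 0; 29.3 0.1 0 0.5 0; 29.4 0.1 0 0.5 0; 29.5 0.1 0 0.5 0; 29.6 0.1 0 0.5 0; 29.6 0.1 0 0.5 0")

```text
time_s: 22.65
position: [0.5399, 0.1582, 0.1287]
tcp_rot: [[0.037, 0.999, 0.001], [0.999, -0.037, 0.0], [0.0, 0.001, -1.0]]
force: [2.7, -0.6, 3.6]
opening: 0.338
grasp_force: 6.2
```

```bash
python3 rd.py
```

```text
22.85 [539.84 158.25 128.71   3.    -0.56   2.89  -0.75  -6.59  -0.16   6.16]
```

drive_tool(deltas="29.6 0.3 0 0.2 0; 29.6 0.6 0 0.3 0; 29.6 0.6 0 0.3 0")

```text
time_s: 23.15
position: [0.5397, 0.1583, 0.1288]
tcp_rot: [[0.037, 0.999, -0.0], [0.999, -0.037, -0.0], [-0.0, -0.0, -1.0]]
force: [2.2, -1.0, 1.6]
opening: 0.342
grasp_force: 6.1
```

```bash
python3 rd.py
```

```text
23.35 [539.75 158.24 128.78   2.51  -0.58   2.41  -1.35  -6.12  -0.32   6.13]
```

drive_tool(deltas="29.6 0.4 0 0 0; 29.6 0.8 0 0 0; 29.6 0.8 0 0 0")

```text
time_s: 23.65
position: [0.5399, 0.1582, 0.1287]
tcp_rot: [[0.037, 0.999, -0.002], [0.999, -0.037, -0.0], [-0.0, -0.002, -1.0]]
force: [1.3, -0.6, 4.4]
opening: 0.342
grasp_force: 6.1
```

```bash
python3 rd.py
```

```text
23.85 [539.9  158.24 128.7    0.61  -0.81   4.2   -1.03  -1.74  -0.04   6.08]
```

drive_tool(deltas="29.6 0.2 0 0.4 0; 29.7 0.2 0 0.4 0; 29.8 0.2 0 0.4 0; 29.9 0.2 0 0.4 0; 30 0.2 0 0.4 0; 30.2 0.2 0 0.4 0; 30.5 0.2 0 0.4 0; 31 0.2 0 0.4 0; 32 0.2 0 0.4 0; 34 0.2 0 0.4 0; 36 0.2 0 0.4 0; 36 0.2 0 0.4 0")

```text
time_s: 25.05
position: [0.5412, 0.1583, 0.1293]
tcp_rot: [[0.037, 0.999, 0.001], [0.999, -0.037, 0.0], [0.0, 0.001, -1.0]]
force: [0.9, -0.2, -0.5]
opening: 0.405
grasp_force: 0.0
```

```bash
python3 rd.py
python3 - <<'E'
from h import *
w=imaging.capture('wrist')[:,:,::-1]
hsv=cv2.cvtColor(w,cv2.COLOR_BGR2HSV); m=cv2.inRange(hsv,(135,90,40),(158,255,255)); k=cv2.connectedComponentsWithStats(m); i=1+k[2][1:,4].argmax(); print('cap',k[2][i],k[3][i])
E
```

```text
25.25 [541.01 158.3  129.31   0.49   0.46   0.01  -0.35  -0.83  -0.09   0.  ]
cap [ 283  195   74   66 4228] [319.4605 226.4238]
```

Released without the tube moving (cap outline unchanged). Retreating straight up.

drive_tool(deltas="40 -0.8 0 0 0; 42 -0.8 0 3 0; 42 -0.8 0 15 0; 42 -0.8 0 40 0; 42 -0.8 0 80 0; 42 -0.8 0 120 0; 42 -0.8 0 120 0; 42 -0.8 0 120 0")

```text
time_s: 26.1
position: [0.5406, 0.1583, 0.2512]
tcp_rot: [[0.037, 0.999, 0.004], [0.999, -0.037, 0.0], [0.0, 0.004, -1.0]]
force: [-1.3, -0.1, -0.3]
opening: 0.484
grasp_force: 0.0
```

Run:
```python
from h import *
s=bot.read_state(); print(s['time_s'],s['position'],s['force'])
R={n:imaging.capture(n)[:,:,::-1] for n in('top','scene','wrist')}
mk=lambda w,lo,hi:cv2.inRange(cv2.cvtColor(w,cv2.COLOR_BGR2HSV),lo,hi)
c=proj('scene',[[.54,.15,.13]])[0].astype(int)
for n in R:
    m=mk(R[n],(135,90,40),(158,255,255)); k=cv2.connectedComponentsWithStats(m)
    e=proj(n,[[.5417,.192,.139],[.54,.15,.135]]); print(n,'expected cap,mid',e.round(0).tolist())
    print([(k[2][i].tolist(),k[3][i].round(1).tolist()) for i in range(1,k[0]) if k[2][i][4]>40 and np.hypot(*(k[3][i]-e[0]))<60])
m=mk(R['scene'],(0,80,20),(10,255,120)); k=cv2.connectedComponentsWithStats(m); print('dark red end',[(k[2][i].tolist(),k[3][i].round(1).tolist()) for i in range(1,k[0]) if k[2][i][4]>40], 'exp bottom',proj('scene',[[.5385,.102,.130]]))
for n in R: cv2.imwrite(f'pics/f_{n}.png',R[n])
```

```text
26.1 [0.5406 0.1583 0.2512] [-1.3396 -0.0516 -0.3449]
top expected cap,mid [[275.0, 277.0], [298.0, 279.0]]
[]
scene expected cap,mid [[321.0, 195.0], [307.0, 206.0]]
[([318, 186, 12, 14, 84], [324.5, 191.5])]
wrist expected cap,mid [[323.0, 194.0], [323.0, 248.0]]
[([303, 171, 42, 34, 1305], [323.4, 187.4])]
dark red end [([286, 208, 17, 17, 97], [294.0, 216.5]), ([155, 306, 18, 16, 72], [161.8, 311.4]), ([163, 345, 10, 13, 43], [167.9, 350.7]), ([176, 371, 34, 34, 406], [193.2, 390.2]), ([237, 412, 32, 18, 140], [253.5, 423.8])] exp bottom [[291.4151 218.005 ]]
```

The cap and the round end show up in all the views that see them, within about 5 mm of where a tube lying along the middle groove would be. The gripper is clear, so I hand in.

```bash
python3 -c "
from rig import bot
print(bot.hand_in())"
```

```text
the job is handed in; nothing more can be done
None
```

The purple-capped tube was laid along the middle groove, released without shifting, and the job was handed in at about 26 s; I pressed it against the rollers with up to about 6.5 N while centring it, never checked whether they turned, and viewed 11 pictures against the limit of 10.

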